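# Run the cellar's bottle hoist from its key switch

### The arm

A 6-joint arm with a two-finger parallel gripper is mounted at the origin on the work surface. World frame = base frame: x ahead of the robot, y to its left, z up, the work surface at z = 0. Lengths are in m, angles in rad, forces in N, time in s.
With the tool pointing down it reaches from about 0.325 to 0.9 m from the base axis. Payload 6.1 kg.
Tool frame: the origin (TCP) lies at the very end of the fingers, on their centre line; the grasp point (between the pads) lies r.grip_point_offset behind it (r.grip_point_offset is the distance from the TCP to the grasp point, in m); z points along the fingers, x is the direction in which the jaws open and shut, and the axes are right-handed (so a half turn about z gives the same grasp; the last joint's range is limited). The gripper opens to 87 mm and grips with 3 to 60 N. Pads are 19 mm wide; open, the fingers measure 117 mm over their backs; the gripper's body (75 mm by 190 mm) begins 51 mm behind the grasp point.
Start: joints at [1.046, 0.22, 1.526, -0, 1.395, -0.126], TCP at [0.243, 0.576, 0.223] pointing down, gripper open.
Joint ranges: [-2.98, 2.98], [-0.91, 2.08], [0.09, 2.57], [-1.24, 4.39], [0.2, 2.65], [-2.68, 2.68]. Speed limits (rad/s): [2.57, 2.57, 3.01, 3.14, 3.14, 3.14].

### API

Orientations are given as a unit quaternion [w, x, y, z].
In Python, from plant import r, imaging gives the robot as it stands.
- The arm moves only by the shell command python3 -m crank 'ROWS'. ROWS is JSON, a list of rows, each an object with "hand": the finger opening in mm, from 0 to 87; "delta_pos": the shift along the tool's x, y, z each as a share of 20 mm, from -1 to 1, a list of three; "dr": the turn, a rotation vector about the tool's x, y, z each as a share of pi/2 rad, from -1 to 1, a list of three. In form: [{"hand": hand, "delta_pos": [tx, ty, tz], "dr": [wx, wy, wz]}, ...]. A call has 1 to 8 rows; each row shifts and turns the commanded pose from where the row before left it, along the tool's axes as they then stand; what a row does not reach is not made up. A row lasts 1/8 s, in which the tool goes at most 62.5 mm and 10.7 degrees, less where a joint would pass 70% of its speed; a pose out of reach is approached as far as the arm can. A call with a number of a shift or a turn outside -1 to 1 is refused whole. A call with a gripper value outside its range is refused whole. The fingers move at their own pace and stop on an object; the grip force is fixed at half the most. Time passes only in rows, so rows that do not move let the fingers close. It gives the time, the measured TCP pose, the force and the opening at its end, in the units of the state.
- r.get_obs(): the state, without advancing time (a new reading comes with each control period).
- imaging.camera(name): name is "side" or "top"; returns the picture (420x560x3 uint8, red, green, blue); there is no depth.
- imaging.get_calibration(name): a dict with "mtx" (3x3 intrinsics, pixels), "pose" (4x4, takes a point from camera to world coordinates). Camera axes: x right, y down, z forward; pixel columns grow to the right and rows downward; lengths in m; the calibration is good to about 2 mm. A picture is of the moment at which its call begins. get_calibration takes no time and is no camera call.
- r.hand_in(): hands the job in, once; it reports no verdict.
The state is a dict: "time_s": time; "q": joint angles; "dq": joint speeds; "joint_torque": joint torques, N m; "position": TCP position; "tcp_rot": TCP orientation; "contact_force": force on the tool from outside, world axes, zero at the start; "torque": the same for the moment, N m; "grip_width": opening from 0.0 (shut) to 1.0 (fully open).
Only numpy, scipy, OpenCV 4.12 (cv2) and the standard library are available. Lean on these libraries where they do the work, as an engineer would, in place of code of your own. Each camera call takes 0.05 s, during which the arm holds its last target.

### The job

Arm the bottle hoist at its grey control box: press the second, then the fourth, then the first of its row of four steel push buttons (counted from the left as the robot sees them; they carry two, four and one dots), one at a time, each right down and let up again, never the third. Then draw the key with the square bow out of the wooden key block, push it fully home in the slot of the box's key switch, wiggling it if the pins stick, and turn it a quarter turn clockwise to its stop, leaving the other two keys in the block and knocking over neither the wine bottle nor the tasting glass. The hoist runs only while the key is held over against its spring, so the program finishes while still gripping the key and holding it turned.

Things in the scene. Friction and masses are not known exactly. Their poses are not given: they have to be found in the camera images.
- control_box: Hoist control box, fixed, grey steel, 180 (x) x 230 (y) x 75 mm high. Origin: centre of underside; x away from the robot, y left, z up. On its flat top: four buttons in a row near the robot (x = -45 mm), key switch far right (x = 40, y = -55), red mushroom stop 33 mm high, 38 wide, far left (x = 42, y = 75), a flat lamp.
- lock_face (a point): Centre of the keyway on the key switch's upper face, 80 mm above the counter; axes as the control box. A 46 mm square, 5 mm thick steel plate with a fixed slot 15.6 mm long (along x) x 6.6 mm wide. The key goes straight down, either way round by a half turn, until its collar rests on the face (key origin at this point); only within 2 mm of home can it turn.
- pins (a point): On the keyway's axis, 16 mm below the face, axes as the control box: middle of the four sprung, sticky pins (10 to 22 mm below the face) that grip the flat sides of the bit. Pushing past each pair takes 6 to 12 N, more when fast; a slow push, or small pushes with twists to and fro of up to 0.1 rad, works it through. The turning driver's slot here is 15.4 x 6.4 mm.
- run_switch (a joint): Angle of the key switch's driver: 0 = rest (slot along the control box's x), grows clockwise seen from above to the stop at 1.571 (quarter turn, key trapped). A spring turns it back: 0.03 N m at rest, 0.10 at the stop. Play and give let the driver lag 0.1 to 0.15 rad behind the hand. It runs from 1.35.
- button1_top (a point): Centre of the top of the first button from the left (one dot): a steel cap 22 mm across, standing 12 mm above the box's top in a 4 mm high bezel 29 mm across; 45 mm from its neighbours. Moves down with the button.
- button2_top (a point): Centre of the top of the second button from the left (two dots): a steel cap 22 mm across, standing 12 mm above the box's top in a 4 mm high bezel 29 mm across; 45 mm from its neighbours. Moves down with the button.
- button3_top (a point): Centre of the top of the third button from the left (three dots, not to be pressed): a steel cap 22 mm across, standing 12 mm above the box's top in a 4 mm high bezel 29 mm across; 45 mm from its neighbours. Moves down with the button.
- button4_top (a point): Centre of the top of the fourth button from the left (four dots): a steel cap 22 mm across, standing 12 mm above the box's top in a 4 mm high bezel 29 mm across; 45 mm from its neighbours. Moves down with the button.
- button1 (a joint): Button 1 from the left. Joint value: metres pressed, 0 = up, 0.006 = fully down; it springs back by itself, 1.5 N to start and 5 N fully down. A press counts from 0.004.
- button2 (a joint): Button 2 from the left. Joint value: metres pressed, 0 = up, 0.006 = fully down; it springs back by itself, 1.5 N to start and 5 N fully down. A press counts from 0.004.
- button3 (a joint): Button 3 from the left. Joint value: metres pressed, 0 = up, 0.006 = fully down; it springs back by itself, 1.5 N to start and 5 N fully down. A press counts from 0.004.
- button4 (a joint): Button 4 from the left. Joint value: metres pressed, 0 = up, 0.006 = fully down; it springs back by itself, 1.5 N to start and 5 N fully down. A press counts from 0.004.
- key_block: Dark wooden key block, fixed: 50 (x) x 190 (y) x 36 mm high, origin at the centre of the underside. Three keys stand in slots on its centre line at y = -60, 0 and +60 mm, hanging by their collars, in an order that changes.
- square_key: Hoist key, loose, 45 g, upright. Origin: centre of its collar's underside, on the block's top (36 mm up). z up along the shank, x along the width of bow and bit (along the block's y at first). Above: collar 14 mm wide to z = 4, then a square brass bow 34 (x) x 12 (y) mm, z = 4 to 40: grip it across the 12 mm. Below: round 5 mm shank to z = -8, then steel bit 14 (x) x 5 (y), round nose, to z = -27.
- round_key: Another key in the block, to be left: like the hoist key but its bow is an upright round disc 38 mm across and 12 mm thick, from z = 3 to 41 mm. Same origin and axes.
- tee_key: Another key in the block, to be left: like the hoist key but with a T-shaped bow, a bar 48 (x) x 12 (y) x 12 mm on a 10 mm stem, its top at z = 39 mm. Same origin and axes.
- bottle: Green wine bottle standing right of the control box, 74 mm across, 302 mm high, 1.2 kg; origin at the centre of its underside, z up.
- tasting_glass: Stemmed tasting glass standing beyond the key block, 65 mm across, 155 mm high; origin at the centre of its foot, z up.
Not all that is in view belongs to the job. What is shaped like the square_key but purple, red or turquoise is not meant.

How it is judged:
On the way, in this order (a step that is already met when the one before it is completed fails the run):
1. the second button from the left is pressed, alone (value of joint button2 above 0.004 m and value of joint each of button1, button3, button4 below 0.0015 m), for 0.05 s.
2. the fourth button is pressed, alone (value of joint button4 above 0.004 m and value of joint each of button1, button2, button3 below 0.0015 m), for 0.05 s.
3. the first button is pressed, alone (value of joint button1 above 0.004 m and value of joint each of button2, button3, button4 below 0.0015 m), for 0.05 s.
4. the square key is fully home in the key switch, not yet turned, all buttons up (z of square_key in the frame of lock_face between -0.003 and 0.003 m and horizontal distance between square_key and lock_face below 0.003 m and angle between square_key's own z axis and vertical below 0.12 rad and value of joint each of button1, button2, button3, button4 below 0.0015 m and value of joint run_switch below 0.4 rad), for 0.1 s.
5. the key, gripped and home, has turned the switch a quarter turn (z of square_key in the frame of lock_face between -0.003 and 0.003 m and horizontal distance between square_key and lock_face below 0.003 m and angle between square_key's own z axis and vertical below 0.12 rad and contact force between square_key and the fingers above 1 N and value of joint run_switch above 1.35 rad), for 0.3 s.
At the end, for the whole second after the job is handed in: Square key home in the switch (collar within 3 mm of the face, upright within 0.12 rad), still gripped (over 1 N), holding the switch at 1.35 rad or more of 1.571, key crosswise within 0.35 rad; all buttons up; the round and T keys within 12 mm of their start (all of step 5 and value of joint each of button1, button2, button3, button4 below 0.0015 m and angle between the x axis of square_key and the y axis of lock_face, either way round below 0.35 rad and distance of each of round_key, tee_key from where it was at the start of the episode below 0.012 m); the arm keeps its last pose, push and grip.
It fails at once if the third button is pressed (value of joint button3 above 0.003 m).
It fails at once if two buttons are down together (value of joint each of button1, button2 above 0.002 m or value of joint each of button1, button4 above 0.002 m or value of joint each of button2, button4 above 0.002 m).
It fails at once if another key is taken or knocked out of the block (distance of any of round_key, tee_key from where it was at the start of the episode above 0.02 m).
It fails at once if the bottle or the glass is knocked over (angle between any of bottle, tasting_glass's own z axis and vertical above 0.5 rad).
It also fails if it takes over 72 s, if anything falls off the work surface, if the arm or the gripper's body presses on something with over 40 N, if the wrist force passes 120 N, or if a joint passes its speed limit or range.

## Working session

There is one attempt and no reset: what is moved stays moved. The work goes in short steps, Python scripts to look and compute and a shell command to move; the robot and the scene stay as the last step left them, time stands still between calls to the robot, and variables do not carry over. Pictures are saved under pics/ and viewed, and the job is handed in when it is done.

```bash
ls; mkdir -p pics; python3 - <<'E'
from plant import r, imaging
import cv2,numpy as np
o=r.get_obs()
for k,v in o.items(): print(k,np.round(v,3))
print(r.grip_point_offset)
for n in ("top","side"):
    im=imaging.camera(n); cv2.imwrite(f"pics/{n}0.png",im[:,:,::-1])
    c=imaging.get_calibration(n); print(n,c["mtx"],np.round(c["pose"],4))
E
```

```text
pics
time_s 0.0
q [ 1.046  0.221  1.528 -0.     1.395 -0.126]
dq [-0.     0.     0.001  0.001  0.002  0.002]
joint_torque [ -0.    -49.463 -38.737   0.069   0.057  -0.   ]
position [0.242 0.575 0.221]
tcp_rot [ 0.     0.833  0.553 -0.001]
contact_force [ 0.153 -0.234 -0.764]
torque [-0.023  0.042 -0.01 ]
grip_width 1.003
0.0187
top [[397.00882822   0.         272.47944616]
 [  0.         397.00882822 208.77252824]
 [  0.           0.           1.        ]] [[ 0.0069 -0.9963  0.0858  0.4724]
 [-0.9999 -0.0077 -0.0088 -0.0741]
 [ 0.0095 -0.0857 -0.9963  1.1616]
 [ 0.      0.      0.      1.    ]]
side [[511.63732187   0.         278.89415629]
 [  0.         511.63732187 210.34108533]
 [  0.           0.           1.        ]] [[-9.9290e-01 -6.1300e-02  1.0170e-01  4.1930e-01]
 [-1.1870e-01  5.0870e-01 -8.5270e-01  1.1271e+00]
 [ 6.0000e-04 -8.5870e-01 -5.1240e-01  7.9220e-01]
 [ 0.0000e+00  0.0000e+00  0.0000e+00  1.0000e+00]]
```

View pics/top0.png

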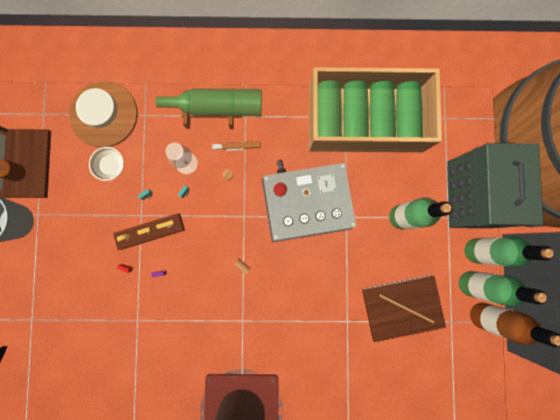

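View pics/side0.png

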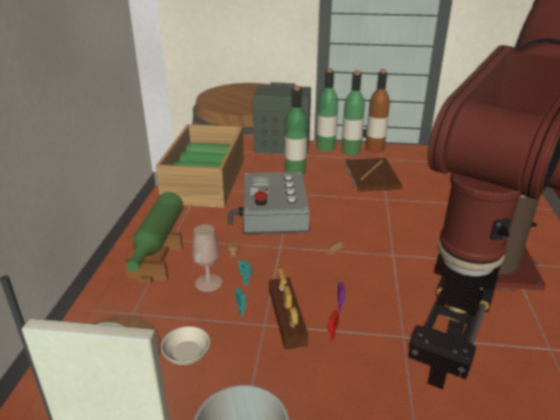

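The top view shows the box around (310,202), the block around (148,231), the bottle around (415,212) and the glass around (180,155). I'll enlarge the crops next.

```bash
python3 - <<'E'
import cv2,numpy as np
t=cv2.imread("pics/top0.png"); s=cv2.imread("pics/side0.png")
def crop(im,x0,y0,x1,y1,k,n): cv2.imwrite(n,cv2.resize(im[y0:y1,x0:x1],None,fx=k,fy=k,interpolation=cv2.INTER_CUBIC))
crop(t,255,155,365,245,7,"pics/c_box.png")
crop(t,100,180,200,255,8,"pics/c_blk.png")
crop(s,225,250,365,355,5.7,"pics/c_sblk.png")
crop(s,225,165,325,240,8,"pics/c_sbox.png")
E
```

```text
(no output)
```

View pics/c_box.png

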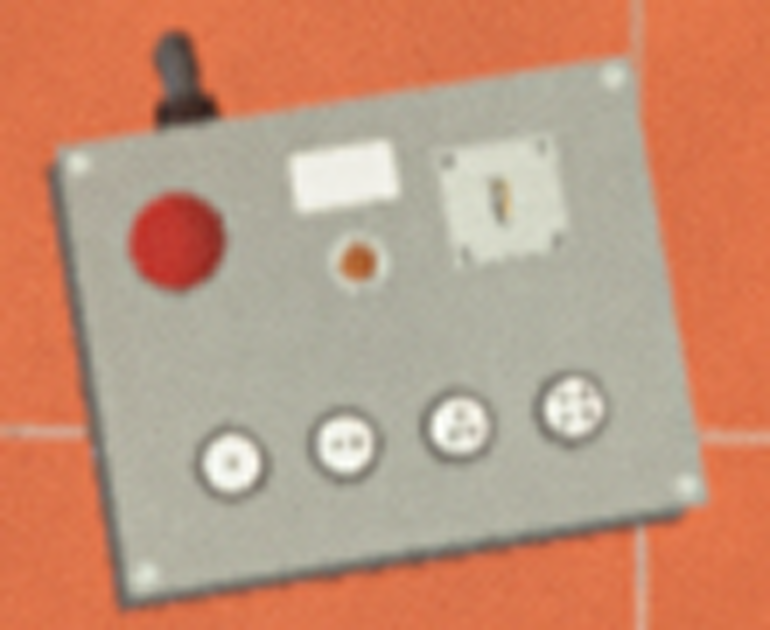

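View pics/c_blk.png

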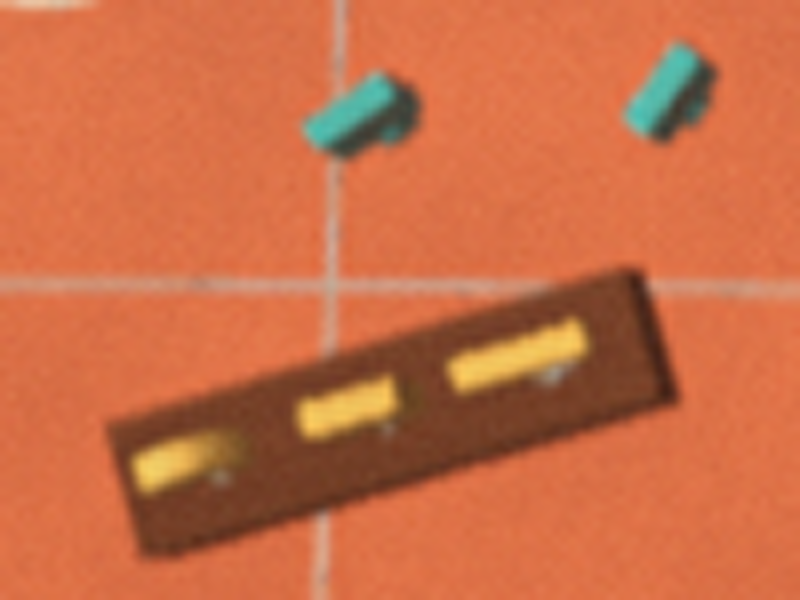

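View pics/c_sblk.png

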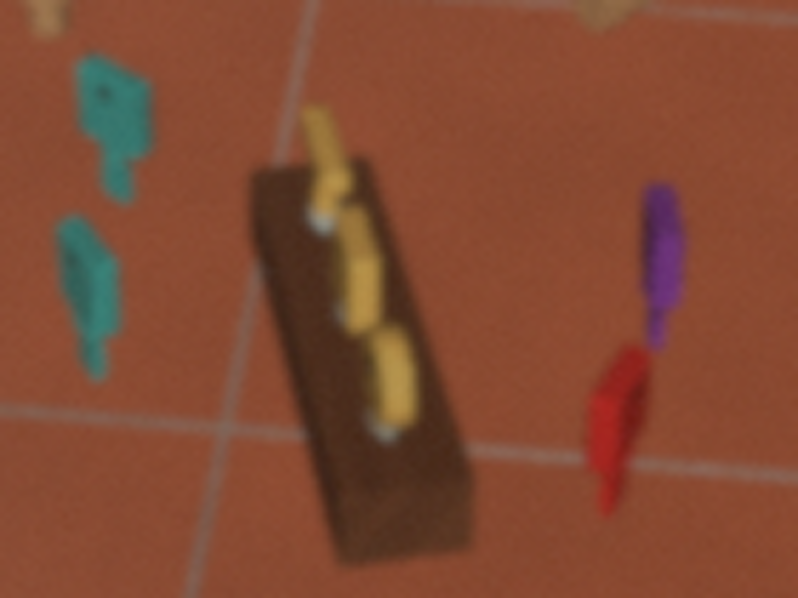

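View pics/c_sbox.png

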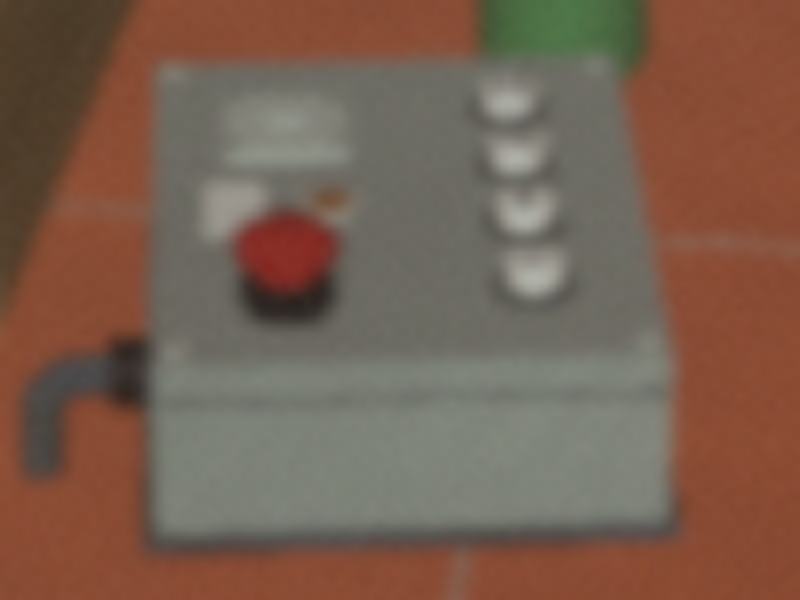

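The brass keys in the block, in enlarged top-crop pixels:
- Round-topped key at (190,460), image (123,237).
- Flat square bow at (350,408), image (143.5,231).
- Long T bar at (517,355), image (164,224).

The purple, red and turquoise square-bow keys lie outside the block and aren't meant. The middle brass key fits: it has a flat 34 mm top and a rectangular face in the side crop. Next I'll fit the poses.

```bash
cat > h.py <<'E'
import numpy as np
from plant import r, imaging
CAL={n:imaging.get_calibration(n) for n in ("top","side")}
def proj(n,P):
    c=CAL[n]; T=np.linalg.inv(c["pose"]); p=np.atleast_2d(P)@T[:3,:3].T+T[:3,3]
    u=p@c["mtx"].T; return u[:,:2]/u[:,2:]
def ray(n,uv,z):
    c=CAL[n]; d=c["pose"][:3,:3]@np.linalg.solve(c["mtx"],[uv[0],uv[1],1]); o=c["pose"][:3,3]
    return o+d*(z-o[2])/d[2]
def full(p,k,x0,y0): return (np.array(p,float)+.5)/k-.5+[x0,y0]
def place(x,y,a,L):
    L=np.atleast_2d(L); c,s=np.cos(a),np.sin(a)
    return np.c_[x+c*L[:,0]-s*L[:,1],y+s*L[:,0]+c*L[:,1],L[:,2]]
E
cat > fit.py <<'E'
from h import *
from scipy.optimize import least_squares
btn=[[-.045,y,.087] for y in (.0675,.0225,-.0225,-.0675)]
def boxpts(i): return np.array(btn+[[.04,-.055,.080]]+[[.09-i,.115-i,.075],[.09-i,-.115+i,.075],[-.09+i,-.115+i,.075],[-.09+i,.115-i,.075]])
T=full([(232,463),(346,444),(459,426),(572,408),(503,201),(79,163),(613,77),(687,486),(146,574)],7,255,155)
S=full([(533,272),(524,210),(514,154),(507,98),(287,118),(175,350),(175,75),(597,65),(648,342)],8,225,165)
def f(p,w):
    P=place(p[0],p[1],p[2],boxpts(p[3])); o=[]
    if 't' in w:o.append((proj("top",P)-T).ravel())
    if 's' in w:o.append((proj("side",P)-S).ravel())
    return np.concatenate(o)
for w in ('t','s','ts'):
    q=least_squares(f,[.5,-.15,.15,.008],args=(w,),loss='soft_l1'); print(w,np.round(q.x,4),np.round(np.abs(q.fun).reshape(-1,2).max(1),1))
b=q.x
print(np.round(place(b[0],b[1],b[2],boxpts(b[3])[:5]),4))
bl=np.array([[.025,.095,.036],[.025,-.095,.036],[-.025,-.095,.036],[-.025,.095,.036],[0,0,.076],[0,0,.075]])
T2=full([(107,425),(632,268),(664,402),(142,553),(348,408),(517,355)],8,100,180)
S2=full([(252,172),(368,158),(470,472),(328,492)],5.7,225,250)
sidx=[1,2,3,0]
def g(p,w):
    P=place(*p,bl); P[5]=place(*p,[[0,-.06,.075]])[0]; o=[]
    if 't' in w:o.append((proj("top",P)-T2).ravel())
    if 's' in w:o.append((proj("side",P[sidx])-S2).ravel())
    return np.concatenate(o)
for w in ('t','s','ts'):
    q=least_squares(g,[.4,.25,.2],args=(w,),loss='soft_l1'); print(w,np.round(q.x,4),np.round(np.abs(q.fun).reshape(-1,2).max(1),1))
for nm,n,uv,z in [("bottle","top",(400,216),.1),("glassrim","top",(176,152),.155),("glassfoot","top",(187,164),.0),("glassfootS","side",(209,283),0),("bottletop","top",(446,209),.302),("bottlebaseS","side",(297,170),0),("red","top",(124,268),.02)]:
    print(nm,np.round(ray(n,uv,z),3))
E
python3 fit.py
```

```text
t [ 0.5886 -0.1841  0.1677  0.0077] [0.1 0.  0.2 0.4 0.  0.1 0.1 0.2 0.1]
s [ 0.5888 -0.1792  0.1663  0.0086] [1.  0.9 1.2 1.1 1.  1.  0.4 0.6 0.7]
ts [ 0.5889 -0.1836  0.1673  0.0079] [0.2 0.2 0.2 0.2 0.2 0.2 0.3 0.5 0.2 1.8 1.6 1.9 1.7 0.3 0.4 0.3 0.2 0.1]
[[ 0.5333 -0.1245  0.087 ]
 [ 0.5408 -0.1689  0.087 ]
 [ 0.5483 -0.2133  0.087 ]
 [ 0.5558 -0.2576  0.087 ]
 [ 0.6375 -0.2312  0.08  ]]
t [0.5038 0.2678 0.297 ] [0.6 0.7 0.  0.5 0.2 0.5]
s [0.5052 0.2679 0.2904] [1.  0.8 0.9 0.6]
ts [0.5046 0.2678 0.2922] [1.  0.6 0.1 0.1 0.3 0.5 1.  0.8 0.9 1. ]
bottle [ 0.547 -0.426  0.1  ]
glassrim [0.704 0.166 0.155]
glassfoot [0.704 0.17  0.   ]
glassfootS [0.705 0.173 0.   ]
bottletop [ 0.549 -0.46   0.302]
bottlebaseS [ 0.546 -0.471  0.   ]
red [0.399 0.336 0.02 ]
```

Both cameras agree on the box to about 2–5 mm, and on the block to about 1 mm. Reach and clearances are fine. Moving toward button 2 with the fingers shut.

```bash
python3 -m crank '[{"hand":0,"delta_pos":[-0.5,0.5,0],"dr":[0,0,0]},{"hand":0,"delta_pos":[-1,1,0],"dr":[0,0,0]},{"hand":0,"delta_pos":[-1,1,0],"dr":[0,0,0]},{"hand":0,"delta_pos":[-1,1,0],"dr":[0,0,0]},{"hand":0,"delta_pos":[-1,1,0],"dr":[0,0,0]},{"hand":0,"delta_pos":[-1,1,0],"dr":[0,0,0]},{"hand":0,"delta_pos":[-1,1,0],"dr":[0,0,0]},{"hand":0,"delta_pos":[-1,1,0],"dr":[0,0,0]}]'
cat >> h.py <<'E'
def togo(tgt,yaw=None):
    from scipy.spatial.transform import Rotation as Ro
    o=r.get_obs(); w,x,y,z=o["tcp_rot"]; R=Ro.from_quat([x,y,z,w]).as_matrix()
    p=np.array(o["position"]); a=np.arctan2(R[1,0],R[0,0])
    d=R.T@(np.array(tgt)-p)
    print("t",round(o["time_s"],2),"pos",np.round(p,4),"yaw",round(a,4),"tilt",np.round(R[:,2],3),"units",np.round(d/.02,2), "" if yaw is None else ("dz_units",round(-(yaw-a)/(np.pi/2),3)),"F",np.round(o["contact_force"],1),"grip",round(o["grip_width"],3))
E
python3 -c "
from h import *
togo([.541,-.169,.12])"
```

```text
time_s: 1.1
position: [0.3229, 0.3777, 0.2223]
tcp_rot: [0.0, 0.833, 0.553, -0.0]
contact_force: [0.0, 0.6, 0.7]
grip_width: 0.175
t 1.1 pos [0.3229 0.3777 0.2223] yaw 1.1717 tilt [-0. -0. -1.] units [-20.95  20.67   5.13]  F [0.  0.6 0.7] grip 0.175
```

```bash
python3 -m crank '[{"hand":0,"delta_pos":[-1,1,0],"dr":[0,0,0]},{"hand":0,"delta_pos":[-1,1,0],"dr":[0,0,0]},{"hand":0,"delta_pos":[-1,1,0],"dr":[0,0,0]},{"hand":0,"delta_pos":[-1,1,0],"dr":[0,0,0]},{"hand":0,"delta_pos":[-1,1,0],"dr":[0,0,0]},{"hand":0,"delta_pos":[-1,1,0],"dr":[0,0,0]},{"hand":0,"delta_pos":[-1,1,0],"dr":[0,0,0]},{"hand":0,"delta_pos":[-1,1,0],"dr":[0,0,0]}]' && python3 -m crank '[{"hand":0,"delta_pos":[-1,1,0],"dr":[0,0,0]},{"hand":0,"delta_pos":[-1,1,0.5],"dr":[0,0,0]},{"hand":0,"delta_pos":[-1,1,0.5],"dr":[0,0,0]},{"hand":0,"delta_pos":[-1,1,0.5],"dr":[0,0,0]},{"hand":0,"delta_pos":[-1,1,0.5],"dr":[0,0,0]},{"hand":0,"delta_pos":[-1,1,0.5],"dr":[0,0,0]},{"hand":0,"delta_pos":[-1,1,0.5],"dr":[0,0,0]},{"hand":0,"delta_pos":[-1,1,0.5],"dr":[0,0,0]}]'
python3 -c "
from h import *
togo([.541,-.169,.1])"
```

```text
time_s: 2.1
position: [0.4078, 0.1683, 0.2223]
tcp_rot: [0.0, 0.833, 0.553, -0.0]
contact_force: [-0.1, 0.0, -0.4]
grip_width: 0.008
time_s: 3.1
position: [0.4929, -0.0411, 0.1521]
tcp_rot: [0.0, 0.833, 0.553, -0.0]
contact_force: [0.1, 0.6, -0.1]
grip_width: 0.004
t 3.1 pos [ 0.4929 -0.0411  0.1521] yaw 1.1716 tilt [-0. -0. -1.] units [-4.96  4.7   2.61]  F [ 0.1  0.6 -0.1] grip 0.004
```

```bash
python3 -m crank '[{"hand":0,"delta_pos":[-1,1,0.3],"dr":[0,0,0]},{"hand":0,"delta_pos":[-1,1,0.4],"dr":[0,0,0]},{"hand":0,"delta_pos":[-1,1,0.4],"dr":[0,0,0]},{"hand":0,"delta_pos":[-1,1,0.4],"dr":[0,0,0]},{"hand":0,"delta_pos":[-0.96,0.7,0.5],"dr":[0,0,0]},{"hand":0,"delta_pos":[0,0,0.4],"dr":[0,0,0]},{"hand":0,"delta_pos":[0,0,0],"dr":[0,0,0]}]'
python3 -c "
from h import *
togo([.5408,-.1689,.087])
import cv2
for n in ('top','side'): cv2.imwrite(f'pics/b2{n}.png',cv2.resize(imaging.camera(n)[100:300,180:420,::-1],None,fx=3,fy=3))
"
```

```text
time_s: 3.98
position: [0.54, -0.167, 0.1035]
tcp_rot: [-0.001, 0.833, 0.553, -0.001]
contact_force: [0.1, 0.5, -0.2]
grip_width: 0.005
t 3.98 pos [ 0.54   -0.167   0.1035] yaw 1.1716 tilt [-0.002  0.001 -1.   ] units [-0.08  0.07  0.82]  F [ 0.1  0.5 -0.2] grip 0.005
```

View pics/b2side.png

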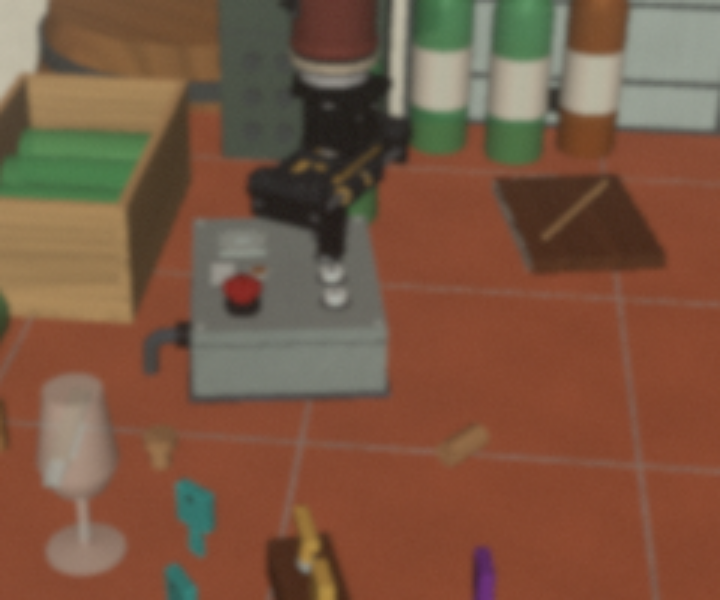

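View pics/b2top.png

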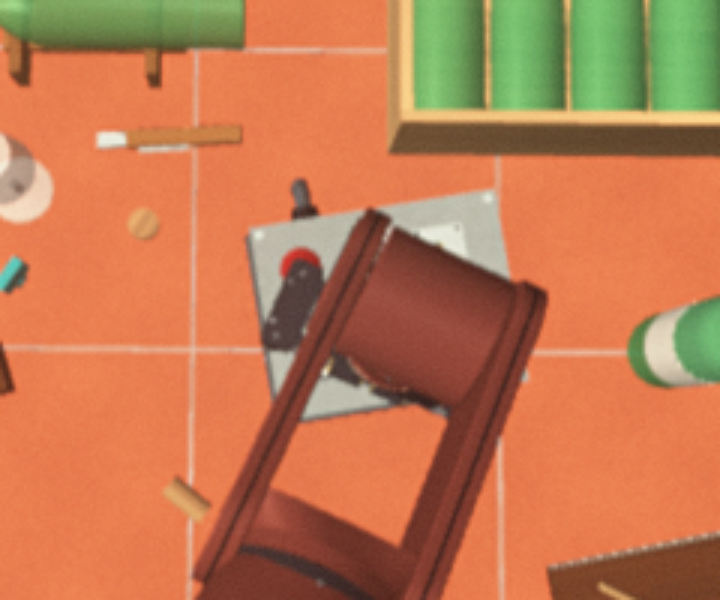

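The side crop shows the shut fingertips at (330,255), right above button 2 at (331,270), with button 1 free at (335,296). Pressing now.

```bash
python3 -m crank '[{"hand":0,"delta_pos":[-0.04,0.04,0.6],"dr":[0,0,0]},{"hand":0,"delta_pos":[0,0,0.3],"dr":[0,0,0]},{"hand":0,"delta_pos":[0,0,0.2],"dr":[0,0,0]},{"hand":0,"delta_pos":[0,0,0.05],"dr":[0,0,0]},{"hand":0,"delta_pos":[0,0,0],"dr":[0,0,0]}]'
```

```text
time_s: 4.7
position: [0.5417, -0.1683, 0.0817]
tcp_rot: [-0.0, 0.833, 0.553, 0.0]
contact_force: [-2.4, 3.1, 4.6]
grip_width: 0.005
```

```bash
python3 -m crank '[{"hand":0,"delta_pos":[0,0,0.06],"dr":[0,0,0]},{"hand":0,"delta_pos":[0,0,0],"dr":[0,0,0]}]' ; python3 -m crank '[{"hand":0,"delta_pos":[0,0,-1],"dr":[0,0,0]},{"hand":0,"delta_pos":[0,0,-0.2],"dr":[0,0,0]},{"hand":0,"delta_pos":[0,0,0],"dr":[0,0,0]}]'
python3 -c "
from h import *
togo([.5558,-.2576,.1035])"
```

```text
time_s: 4.95
position: [0.5419, -0.1685, 0.0813]
tcp_rot: [-0.0, 0.833, 0.553, 0.0]
contact_force: [-4.5, 4.1, 10.2]
grip_width: 0.006
time_s: 5.32
position: [0.5423, -0.1691, 0.105]
tcp_rot: [0.001, 0.833, 0.553, 0.0]
contact_force: [0.7, -0.1, -0.3]
grip_width: 0.003
t 5.33 pos [ 0.5423 -0.1691  0.105 ] yaw 1.1718 tilt [ 0.001 -0.001 -1.   ] units [-3.82  2.34  0.08]  F [ 0.7 -0.1 -0.3] grip 0.003
```

Button 2 bottomed: the force jumped to 10 N at z = 0.0813. On to button 4.

```bash
python3 -m crank '[{"hand":0,"delta_pos":[-0.82,0.54,0],"dr":[0,0,0]},{"hand":0,"delta_pos":[-1,0.6,0],"dr":[0,0,0]},{"hand":0,"delta_pos":[-1,0.6,0],"dr":[0,0,0]},{"hand":0,"delta_pos":[-1,0.6,0],"dr":[0,0,0]},{"hand":0,"delta_pos":[0,0,0.2],"dr":[0,0,0]},{"hand":0,"delta_pos":[0,0,0],"dr":[0,0,0]}]' 
python3 -c "
from h import *
togo([.5558,-.2576,.0813])
import cv2
for n in ('side',): cv2.imwrite(f'pics/b4{n}.png',cv2.resize(imaging.camera(n)[140:250,200:340,::-1],None,fx=5,fy=5))
"
```

```text
time_s: 6.08
position: [0.5547, -0.2571, 0.0994]
tcp_rot: [-0.001, 0.833, 0.553, -0.0]
contact_force: [-0.3, -0.2, -0.1]
grip_width: 0.002
t 6.08 pos [ 0.5547 -0.2571  0.0994] yaw 1.1712 tilt [-0.001  0.001 -1.   ] units [-0.    0.06  0.91]  F [-0.3 -0.2 -0.1] grip 0.002
```

View pics/b4side.png

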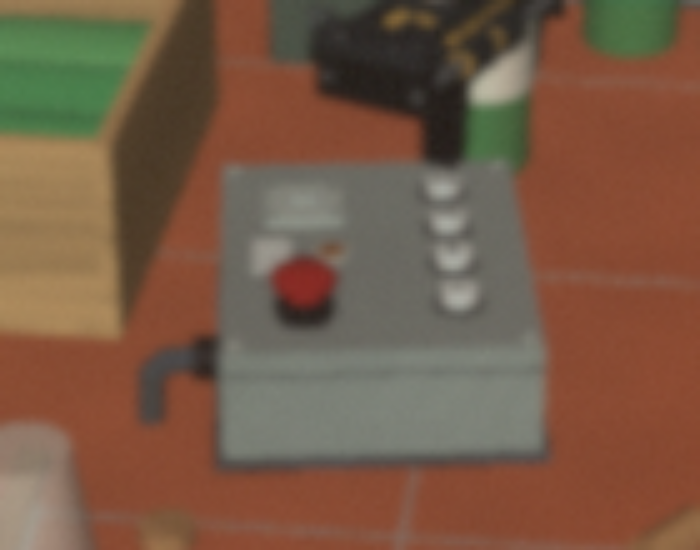

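The fingertips at (443,160) are right above button 4 at (441,187). All four caps show, and the bottle is clear behind.

```bash
python3 -m crank '[{"hand":0,"delta_pos":[0,0.06,0.5],"dr":[0,0,0]},{"hand":0,"delta_pos":[0,0,0.25],"dr":[0,0,0]},{"hand":0,"delta_pos":[0,0,0.2],"dr":[0,0,0]},{"hand":0,"delta_pos":[0,0,0.06],"dr":[0,0,0]},{"hand":0,"delta_pos":[0,0,0],"dr":[0,0,0]}]'
```

```text
time_s: 6.75
position: [0.5564, -0.257, 0.0813]
tcp_rot: [-0.0, 0.833, 0.553, 0.0]
contact_force: [-4.4, 3.3, 9.7]
grip_width: 0.007
```

```bash
python3 -m crank '[{"hand":0,"delta_pos":[0,0,-1],"dr":[0,0,0]},{"hand":0,"delta_pos":[0.2,0,-0.25],"dr":[0,0,0]},{"hand":0,"delta_pos":[0,0,0],"dr":[0,0,0]}]'
python3 -c "
from h import *
togo([.5333,-.1245,.0995])"
```

```text
time_s: 7.12
position: [0.5585, -0.2539, 0.1059]
tcp_rot: [0.001, 0.833, 0.553, 0.0]
contact_force: [-0.3, -0.6, 0.2]
grip_width: 0.005
t 7.12 pos [ 0.5585 -0.2539  0.1059] yaw 1.1723 tilt [ 0.001 -0.001 -1.   ] units [ 5.48 -3.67  0.31]  F [-0.3 -0.6  0.2] grip 0.005
```

```bash
python3 -m crank '[{"hand":0,"delta_pos":[0.9,-0.6,0],"dr":[0,0,0]},{"hand":0,"delta_pos":[1,-0.67,0],"dr":[0,0,0]},{"hand":0,"delta_pos":[1,-0.67,0],"dr":[0,0,0]},{"hand":0,"delta_pos":[1,-0.67,0],"dr":[0,0,0]},{"hand":0,"delta_pos":[1,-0.67,0],"dr":[0,0,0]},{"hand":0,"delta_pos":[0.55,-0.35,0.2],"dr":[0,0,0]},{"hand":0,"delta_pos":[0,0,0.1],"dr":[0,0,0]},{"hand":0,"delta_pos":[0,0,0],"dr":[0,0,0]}]'
python3 -c "
from h import *
togo([.5333,-.1245,.0813])"
```

```text
time_s: 8.12
position: [0.5334, -0.1258, 0.0989]
tcp_rot: [0.0, 0.833, 0.553, -0.0]
contact_force: [0.1, 0.3, 0.2]
grip_width: 0.007
t 8.12 pos [ 0.5334 -0.1258  0.0989] yaw 1.1719 tilt [-0. -0. -1.] units [ 0.06 -0.03  0.88]  F [0.1 0.3 0.2] grip 0.007
```

```bash
python3 -m crank '[{"hand":0,"delta_pos":[0.06,0,0.5],"dr":[0,0,0]},{"hand":0,"delta_pos":[0,0,0.22],"dr":[0,0,0]},{"hand":0,"delta_pos":[0,0,0.2],"dr":[0,0,0]},{"hand":0,"delta_pos":[0,0,0.06],"dr":[0,0,0]},{"hand":0,"delta_pos":[0,0,0],"dr":[0,0,0]}]'
```

```text
time_s: 8.75
position: [0.534, -0.1248, 0.0812]
tcp_rot: [0.0, 0.833, 0.553, -0.0]
contact_force: [-6.2, 0.5, 13.9]
grip_width: 0.007
```

All three buttons are pressed. Now lifting, turning and heading for the key.

```bash
python3 -m crank '[{"hand":0,"delta_pos":[0,0,-1],"dr":[0,0,0]},{"hand":40,"delta_pos":[0,0,-1],"dr":[0,0,0.1]},{"hand":40,"delta_pos":[0,0,-1],"dr":[0,0,0.1]},{"hand":40,"delta_pos":[0,0,-1],"dr":[0,0,0.1]},{"hand":40,"delta_pos":[0,0,-0.5],"dr":[0,0,0.1]},{"hand":40,"delta_pos":[0,0,0],"dr":[0,0,0.1]},{"hand":40,"delta_pos":[0,0,0],"dr":[0,0,0.06]},{"hand":40,"delta_pos":[0,0,0],"dr":[0,0,0]}]'
python3 -c "
from h import *
togo([.5046,.2678,.13],.2925)"
```

```text
time_s: 9.75
position: [0.5336, -0.1243, 0.1691]
tcp_rot: [-0.0, 0.989, 0.146, -0.0]
contact_force: [-0.3, 0.0, 0.7]
grip_width: 0.455
t 9.75 pos [ 0.5336 -0.1243  0.1691] yaw 0.293 tilt [-0.001  0.    -1.   ] units [  4.28 -19.19   1.96] ('dz_units', np.float64(0.0)) F [-0.3  0.   0.7] grip 0.455
```

```bash
python3 -m crank '[{"hand":40,"delta_pos":[0.1,-0.6,0],"dr":[0,0,0]},{"hand":40,"delta_pos":[0.22,-1,0],"dr":[0,0,0]},{"hand":40,"delta_pos":[0.22,-1,0],"dr":[0,0,0]},{"hand":40,"delta_pos":[0.22,-1,0],"dr":[0,0,0]},{"hand":40,"delta_pos":[0.22,-1,0],"dr":[0,0,0]},{"hand":40,"delta_pos":[0.22,-1,0],"dr":[0,0,0]},{"hand":40,"delta_pos":[0.22,-1,0],"dr":[0,0,0]},{"hand":40,"delta_pos":[0.22,-1,0],"dr":[0,0,0]}]' && python3 -m crank '[{"hand":40,"delta_pos":[0.22,-1,0],"dr":[0,0,0]},{"hand":40,"delta_pos":[0.22,-1,0],"dr":[0,0,0]},{"hand":40,"delta_pos":[0.22,-1,0],"dr":[0,0,0]},{"hand":40,"delta_pos":[0.22,-1,0],"dr":[0,0,0]},{"hand":40,"delta_pos":[0.22,-1,0],"dr":[0,0,0]},{"hand":40,"delta_pos":[0.22,-1,0],"dr":[0,0,0]},{"hand":40,"delta_pos":[0.22,-1,0],"dr":[0,0,0]},{"hand":40,"delta_pos":[0.22,-1,0],"dr":[0,0,0]}]' && python3 -m crank '[{"hand":40,"delta_pos":[0.22,-1,0.5],"dr":[0,0,0]},{"hand":40,"delta_pos":[0.22,-1,0.8],"dr":[0,0,0]},{"hand":40,"delta_pos":[0.22,-1,0.5],"dr":[0,0,0]},{"hand":40,"delta_pos":[0.2,-0.59,0.5],"dr":[0,0,0]},{"hand":40,"delta_pos":[0,0,0.6],"dr":[0,0,0]},{"hand":40,"delta_pos":[0,0,0],"dr":[0,0,0]}]'
python3 -c "
from h import *
togo([.5046,.2678,.042],.2925)
import cv2
for n in ('side','top'):
  im=imaging.camera(n)[:,:,::-1]
  im=im[230:370,220:380] if n=='side' else im[170:290,80:240]
  cv2.imwrite(f'pics/k1{n}.png',cv2.resize(im,None,fx=4,fy=4))
"
```

```text
time_s: 10.75
position: [0.5212, 0.0324, 0.1696]
tcp_rot: [0.0, 0.989, 0.146, 0.0]
contact_force: [0.6, -0.4, -0.2]
grip_width: 0.463
time_s: 11.75
position: [0.5085, 0.1957, 0.1696]
tcp_rot: [-0.0, 0.989, 0.146, 0.0]
contact_force: [0.5, -0.1, 0.1]
grip_width: 0.459
time_s: 12.5
position: [0.5039, 0.2671, 0.1099]
tcp_rot: [0.0, 0.989, 0.146, -0.001]
contact_force: [-0.2, 0.2, 0.8]
grip_width: 0.459
t 12.5 pos [0.5039 0.2671 0.1099] yaw 0.2922 tilt [-0.003 -0.001 -1.   ] units [ 0.05 -0.03  3.39] ('dz_units', np.float64(-0.0)) F [-0.2  0.2  0.8] grip 0.459
```

View pics/k1side.png

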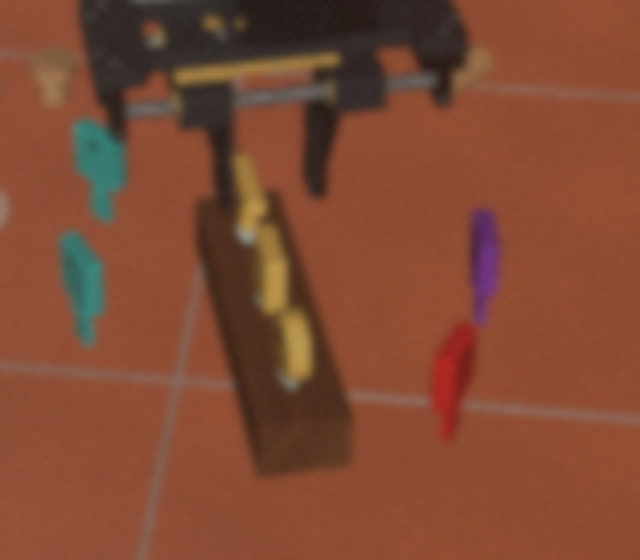

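View pics/k1top.png

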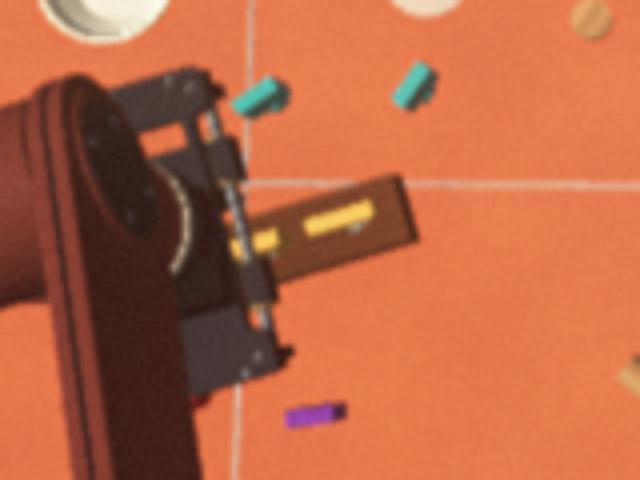

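The jaws straddle the middle (square) key, with the tips at side-crop (228,200) and (316,192). The T and round keys are outside the fingers' 19 mm width. Descending.

```bash
python3 -m crank '[{"hand":40,"delta_pos":[0.05,-0.03,0.6],"dr":[0,0,0]},{"hand":40,"delta_pos":[0,0,0.9],"dr":[0,0,0]},{"hand":40,"delta_pos":[0,0,0.9],"dr":[0,0,0]},{"hand":40,"delta_pos":[0,0,0.6],"dr":[0,0,0]},{"hand":40,"delta_pos":[0,0,0.3],"dr":[0,0,0]},{"hand":40,"delta_pos":[0,0,0],"dr":[0,0,0]}]'
python3 -c "
from h import *
togo([.5046,.2678,.043],.2925)
import cv2
for n in ('side','top'):
  im=imaging.camera(n)[:,:,::-1]
  im=im[230:370,220:380] if n=='side' else im[170:290,80:240]
  cv2.imwrite(f'pics/k2{n}.png',cv2.resize(im,None,fx=4,fy=4))
"
```

```text
time_s: 13.35
position: [0.5053, 0.2686, 0.045]
tcp_rot: [0.0, 0.989, 0.146, -0.0]
contact_force: [-0.4, -0.0, 0.9]
grip_width: 0.462
t 13.35 pos [0.5053 0.2686 0.045 ] yaw 0.2924 tilt [-0.001 -0.    -1.   ] units [-0.05  0.03  0.1 ] ('dz_units', np.float64(-0.0)) F [-0.4 -0.   0.9] grip 0.462
```

View pics/k2side.png

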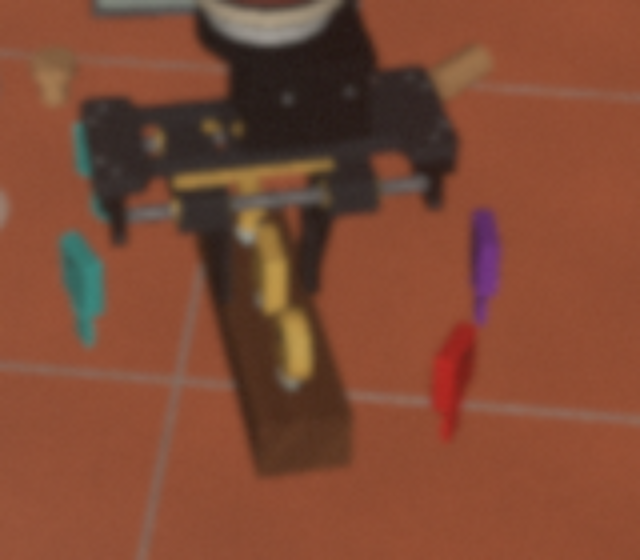

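The square key at (272,265) stands centred between the fingers, at (225,280) and (312,280). Closing.

```bash
python3 -m crank '[{"hand":24,"delta_pos":[-0.04,0.02,0.08],"dr":[0,0,0]},{"hand":16,"delta_pos":[0,0,0],"dr":[0,0,0]},{"hand":12,"delta_pos":[0,0,0],"dr":[0,0,0]},{"hand":6,"delta_pos":[0,0,0],"dr":[0,0,0]},{"hand":0,"delta_pos":[0,0,0],"dr":[0,0,0]},{"hand":0,"delta_pos":[0,0,0],"dr":[0,0,0]}]'
python3 -c "
from h import *
togo([.5046,.2678,.043],.2925)"
```

```text
time_s: 14.2
position: [0.505, 0.2681, 0.0441]
tcp_rot: [-0.0, 0.989, 0.146, 0.0]
contact_force: [-0.5, -0.5, 2.0]
grip_width: 0.137
t 14.2 pos [0.505  0.2681 0.0441] yaw 0.2923 tilt [ 0.  0. -1.] units [-0.02  0.01  0.05] ('dz_units', np.float64(-0.0)) F [-0.5 -0.5  2. ] grip 0.137
```

Gripped at 11.9 mm, which is the bow's thickness. Drawing it out.

```bash
python3 -m crank '[{"hand":0,"delta_pos":[0,0,-0.3],"dr":[0,0,0]},{"hand":0,"delta_pos":[0,0,-0.5],"dr":[0,0,0]},{"hand":0,"delta_pos":[0,0,-0.8],"dr":[0,0,0]},{"hand":0,"delta_pos":[0,0,-1],"dr":[0,0,0]},{"hand":0,"delta_pos":[0,0,-1],"dr":[0,0,0]},{"hand":0,"delta_pos":[0,0,-1],"dr":[0,0,0]},{"hand":0,"delta_pos":[0,0,-1],"dr":[0,0,0]},{"hand":0,"delta_pos":[0,0,-0.5],"dr":[0,0,0]}]'
python3 -c "
from h import *
togo([.6375,-.2312,.16],1.738)
import cv2
for n in ('side','top'):
  im=imaging.camera(n)[:,:,::-1]
  im=im[200:370,200:400] if n=='side' else im[170:290,80:240]
  cv2.imwrite(f'pics/k3{n}.png',cv2.resize(im,None,fx=4,fy=3.5 if 0 else 4))
"
```

```text
time_s: 15.2
position: [0.5057, 0.2683, 0.168]
tcp_rot: [-0.0, 0.989, 0.146, 0.001]
contact_force: [0.0, -0.0, -0.0]
grip_width: 0.133
t 15.2 pos [0.5057 0.2683 0.168 ] yaw 0.2923 tilt [ 0.002  0.001 -1.   ] units [-0.89 25.82  0.39] ('dz_units', np.float64(-0.92)) F [ 0. -0. -0.] grip 0.133
```

View pics/k3side.png

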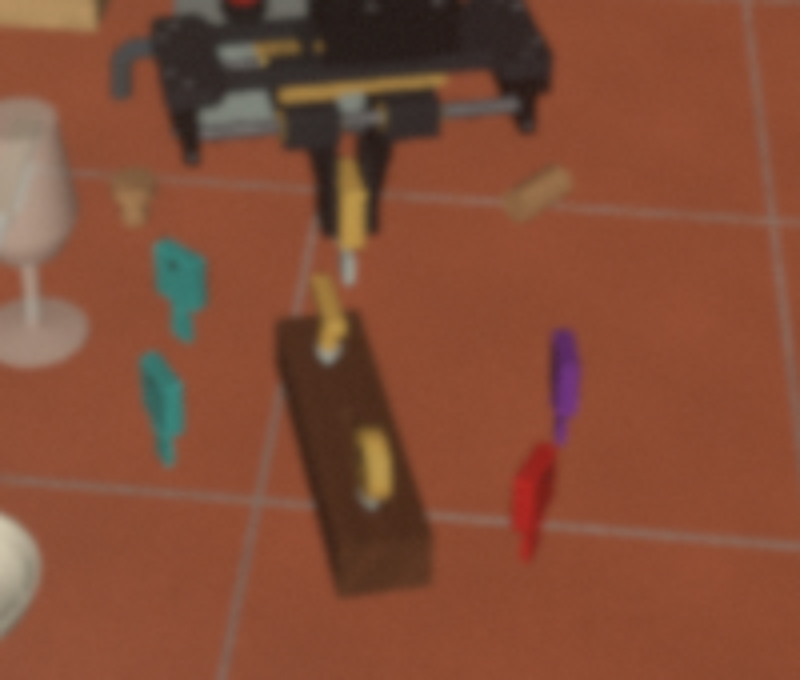

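The square key is out at side-crop (350,200), upright, and the round and T keys remain seated. Carrying it over to the key switch.

```bash
python3 -m crank '[{"hand":0,"delta_pos":[-0.03,0.5,0],"dr":[0,0,0]},{"hand":0,"delta_pos":[-0.03,1,0],"dr":[0,0,0]},{"hand":0,"delta_pos":[-0.03,1,0],"dr":[0,0,0]},{"hand":0,"delta_pos":[-0.03,1,0],"dr":[0,0,0]},{"hand":0,"delta_pos":[-0.03,1,0],"dr":[0,0,0]},{"hand":0,"delta_pos":[-0.03,1,0],"dr":[0,0,0]},{"hand":0,"delta_pos":[-0.03,1,0],"dr":[0,0,0]},{"hand":0,"delta_pos":[-0.03,1,0],"dr":[0,0,0]}]' && python3 -m crank '[{"hand":0,"delta_pos":[-0.03,1,0],"dr":[0,0,0]},{"hand":0,"delta_pos":[-0.03,1,0],"dr":[0,0,0]},{"hand":0,"delta_pos":[-0.03,1,0],"dr":[0,0,0]},{"hand":0,"delta_pos":[-0.03,1,0],"dr":[0,0,0]},{"hand":0,"delta_pos":[-0.03,1,0],"dr":[0,0,0]},{"hand":0,"delta_pos":[-0.03,1,0],"dr":[0,0,0]},{"hand":0,"delta_pos":[-0.03,1,0],"dr":[0,0,0]},{"hand":0,"delta_pos":[-0.03,1,0],"dr":[0,0,0]}]' && python3 -m crank '[{"hand":0,"delta_pos":[-0.03,1,0],"dr":[0,0,0]},{"hand":0,"delta_pos":[-0.03,1,0],"dr":[0,0,0]},{"hand":0,"delta_pos":[-0.03,1,0],"dr":[0,0,0]},{"hand":0,"delta_pos":[-0.03,1,0],"dr":[0,0,0]},{"hand":0,"delta_pos":[-0.03,1,0],"dr":[0,0,0]},{"hand":0,"delta_pos":[-0.03,1,0],"dr":[0,0,0]},{"hand":0,"delta_pos":[-0.03,1,0],"dr":[0,0,0]},{"hand":0,"delta_pos":[-0.03,1,0],"dr":[0,0,0]}]'
python3 -c "
from h import *
togo([.6375,-.2312,.16],1.738)"
```

```text
time_s: 16.3
position: [0.544, 0.1217, 0.166]
tcp_rot: [0.0, 0.989, 0.146, 0.0]
contact_force: [-0.2, -0.4, -0.7]
grip_width: 0.134
time_s: 17.3
position: [0.5854, -0.0329, 0.1659]
tcp_rot: [0.0, 0.989, 0.146, 0.0]
contact_force: [0.7, 0.0, 0.8]
grip_width: 0.137
time_s: 18.3
position: [0.6269, -0.1874, 0.1659]
tcp_rot: [-0.0, 0.989, 0.146, -0.0]
contact_force: [1.2, -0.1, 0.0]
grip_width: 0.135
t 18.3 pos [ 0.6269 -0.1874  0.1659] yaw 0.2923 tilt [-0.  0. -1.] units [-0.13  2.25  0.29] ('dz_units', np.float64(-0.92)) F [ 1.2 -0.1  0. ] grip 0.135
```

```bash
python3 -m crank '[{"hand":0,"delta_pos":[-0.05,1,0],"dr":[0,0,0]},{"hand":0,"delta_pos":[-0.08,0.9,0],"dr":[0,0,0]},{"hand":0,"delta_pos":[0,0.3,0],"dr":[0,0,-0.1]},{"hand":0,"delta_pos":[0,0,0],"dr":[0,0,-0.1]},{"hand":0,"delta_pos":[0,0,0],"dr":[0,0,-0.1]},{"hand":0,"delta_pos":[0,0,0],"dr":[0,0,-0.1]},{"hand":0,"delta_pos":[0,0,0],"dr":[0,0,-0.1]},{"hand":0,"delta_pos":[0,0,0],"dr":[0,0,-0.1]}]' && python3 -m crank '[{"hand":0,"delta_pos":[0,0,0.4],"dr":[0,0,-0.1]},{"hand":0,"delta_pos":[0,0,0.6],"dr":[0,0,-0.1]},{"hand":0,"delta_pos":[0,0,0.6],"dr":[0,0,-0.1]},{"hand":0,"delta_pos":[0,0,0],"dr":[0,0,-0.02]},{"hand":0,"delta_pos":[0,0,0],"dr":[0,0,0]}]'
python3 -c "
from h import *
togo([.6375,-.2312,.125],1.738)
import cv2
for n in ('side','top'):
  im=imaging.camera(n)[:,:,::-1]; cv2.imwrite(f'pics/l1{n}_full.png',im)
  im=im[110:230,210:330] if n=='side' else im[150:250,255:395]
  cv2.imwrite(f'pics/l1{n}.png',cv2.resize(im,None,fx=5,fy=5,interpolation=2))
"
```

```text
time_s: 19.3
position: [0.6369, -0.2295, 0.1659]
tcp_rot: [-0.0, 0.814, 0.581, -0.0]
contact_force: [0.1, -0.3, 0.0]
grip_width: 0.134
time_s: 19.92
position: [0.6371, -0.2294, 0.1344]
tcp_rot: [0.0, 0.647, 0.763, 0.0]
contact_force: [-0.5, 0.3, -0.5]
grip_width: 0.138
t 19.93 pos [ 0.6371 -0.2294  0.1344] yaw 1.7351 tilt [ 0. -0. -1.] units [-0.09  0.    0.47] ('dz_units', np.float64(-0.002)) F [-0.5  0.3 -0.5] grip 0.138
```

View pics/l1side.png

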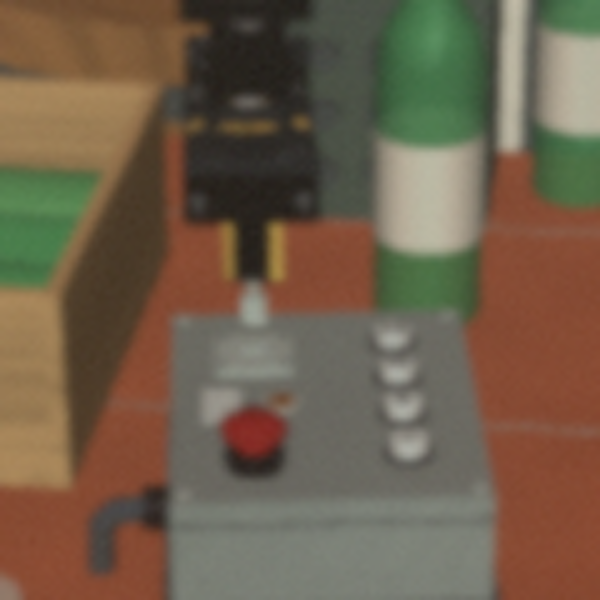

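View pics/l1top.png

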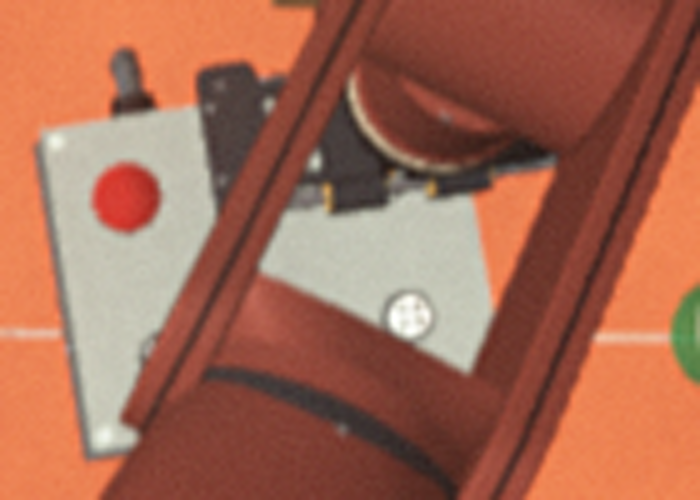

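The side view shows the key between the fingers at (254,250), with the bit tip at (254,322) above the lock plate at (255,355). The arm blocks the top camera. I'll go just above the face and measure the bit against the slot in the side view.

```bash
python3 -m crank '[{"hand":0,"delta_pos":[-0.09,0,0.3],"dr":[0,0,-0.002]},{"hand":0,"delta_pos":[0,0,0.25],"dr":[0,0,0]},{"hand":0,"delta_pos":[0,0,0],"dr":[0,0,0]},{"hand":0,"delta_pos":[0,0,0],"dr":[0,0,0]}]'
python3 -c "
from h import *
togo([.6375,-.2312,.122],1.738)
import cv2
ims=[imaging.camera('side').astype(float) for _ in range(4)]
im=np.mean(ims,0)[:,:,::-1]
cv2.imwrite('pics/l2side_full.png',im)
im=im[165:210,240:295]
cv2.imwrite('pics/l2side.png',cv2.resize(im,None,fx=13,fy=13,interpolation=2))
togo([.6375,-.2312,.122],1.738)
"
```

```text
time_s: 20.52
position: [0.6371, -0.2307, 0.1228]
tcp_rot: [-0.0, 0.645, 0.764, 0.0]
contact_force: [0.4, 0.8, -0.1]
grip_width: 0.134
t 20.52 pos [ 0.6371 -0.2307  0.1228] yaw 1.7405 tilt [-0.  0. -1.] units [-0.03  0.02  0.04] ('dz_units', np.float64(0.002)) F [ 0.4  0.8 -0.1] grip 0.134
t 20.73 pos [ 0.6373 -0.2308  0.1232] yaw 1.7406 tilt [ 0. -0. -1.] units [-0.02  0.01  0.06] ('dz_units', np.float64(0.002)) F [-0.3  0.2  0.3] grip 0.136[ WARN:0@3.170] global loadsave.cpp:1063 imwrite_ Unsupported depth image for selected encoder is fallbacked to CV_8U.
```

View pics/l2side.png

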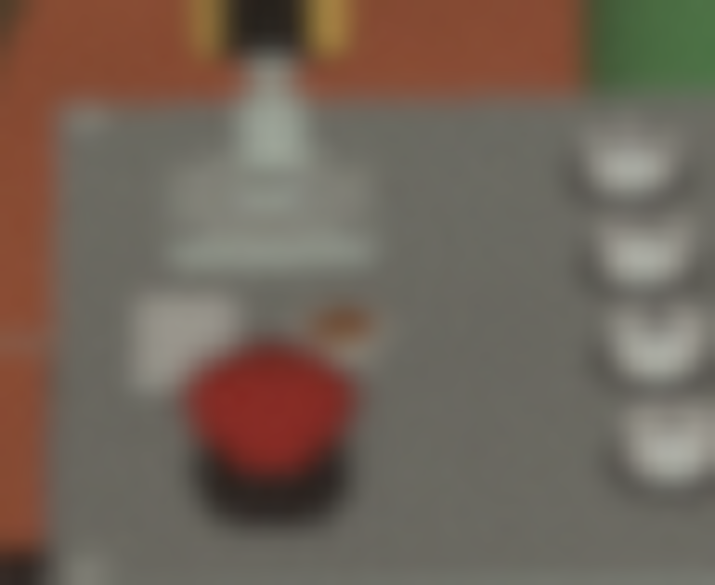

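```bash
cat > ov.py <<'E'
from h import *
import cv2
def ov(src,dst,pos,yaw,box=(.5889,-.1836,.1673),dk=.0081,x0=240,y0=165,k=13):
    im=cv2.imread(src)[y0:y0+45,x0:x0+55]; im=cv2.resize(im,None,fx=k,fy=k,interpolation=2)
    def dr(P,c,closed=True):
        u=(proj("side",P)-[x0,y0]+.5)*k-.5
        cv2.polylines(im,[np.round(u*8).astype(int)],closed,c,1,cv2.LINE_AA,3); return np.round(u,0)
    a=yaw-np.pi/2; z=pos[2]-dk
    rect=lambda w,h,zz:[[w/2,h/2,zz],[w/2,-h/2,zz],[-w/2,-h/2,zz],[-w/2,h/2,zz]]
    K=lambda L:place(pos[0],pos[1],a,L)
    print("bow",dr(K([[.017,.006,z+.004],[-.017,.006,z+.004],[-.017,.006,z+.02],[.017,.006,z+.02]]),(0,255,255))[:2].tolist())
    print("bit",dr(K([[.007,.0025,z-.008],[-.007,.0025,z-.008],[-.007,.0025,z-.023],[.007,.0025,z-.023]]),(255,255,0)).tolist())
    print("tip",dr(K([[.003,0,z-.027],[-.003,0,z-.027]]),(255,255,0),False).tolist())
    B=lambda L:place(*box,L)
    sh=lambda r:np.array(r)+[.04,-.055,0]
    print("plate",dr(B(sh(rect(.046,.046,.080))),(0,0,255)).tolist())
    dr(B(sh(rect(.046,.046,.075))),(0,0,128)); print("slot",dr(B(sh(rect(.0156,.0066,.08))),(255,0,255)).tolist())
    print("box",dr(B(rect(.18,.23,.075)),(0,255,0)).tolist())
    for y in (.0675,.0225,-.0225,-.0675):
        t=np.linspace(0,2*np.pi,24); dr(B(np.c_[-.045+.011*np.cos(t),y+.011*np.sin(t),0*t+.087]),(0,255,0))
    cv2.imwrite(dst,im)
E
python3 -c "
from ov import *
ov('pics/l2side_full.png','pics/ov1.png',(.6372,-.2308,.123),1.7405)"
```

```text
bow [[196.0, 59.0], [344.0, 56.0]]
bit [[240.0, 98.0], [301.0, 97.0], [302.0, 155.0], [241.0, 157.0]]
tip [[259.0, 167.0], [285.0, 166.0]]
plate [[173.0, 244.0], [172.0, 153.0], [367.0, 149.0], [373.0, 240.0]]
slot [[238.0, 203.0], [238.0, 190.0], [305.0, 189.0], [305.0, 202.0]]
box [[48.0, 594.0], [59.0, 104.0], [807.0, 88.0], [900.0, 573.0]]
```

View pics/ov1.png

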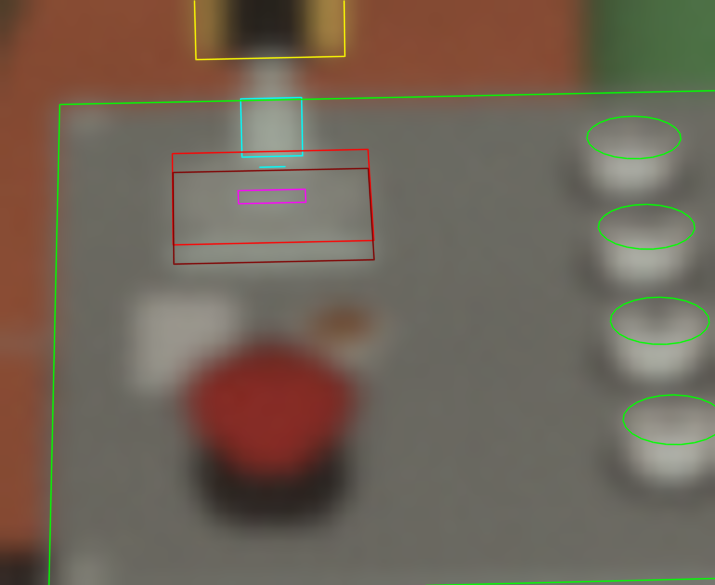

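```bash
python3 -c "
import cv2,numpy as np
im=cv2.imread('pics/l2side_full.png')[170:190,248:276].astype(float)
im=cv2.resize(im,None,fx=26,fy=26,interpolation=2); g=np.clip((im-90)*3.0,0,255); cv2.imwrite('pics/enh.png',g)
b=cv2.imread('pics/side0.png')[170:190,248:276].astype(float)
b=cv2.resize(b,None,fx=26,fy=26,interpolation=2); cv2.imwrite('pics/enh0.png',np.clip((b-90)*3,0,255))
"
```

```text
[ WARN:0@0.091] global loadsave.cpp:1063 imwrite_ Unsupported depth image for selected encoder is fallbacked to CV_8U.
```

View pics/enh.png

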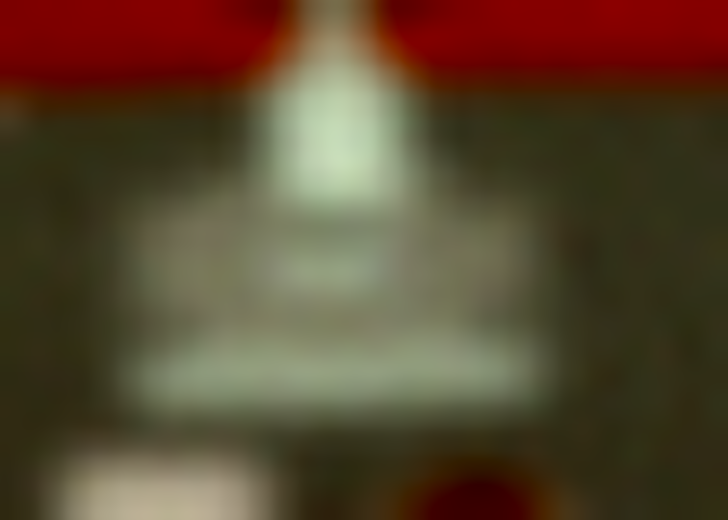

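View pics/enh0.png

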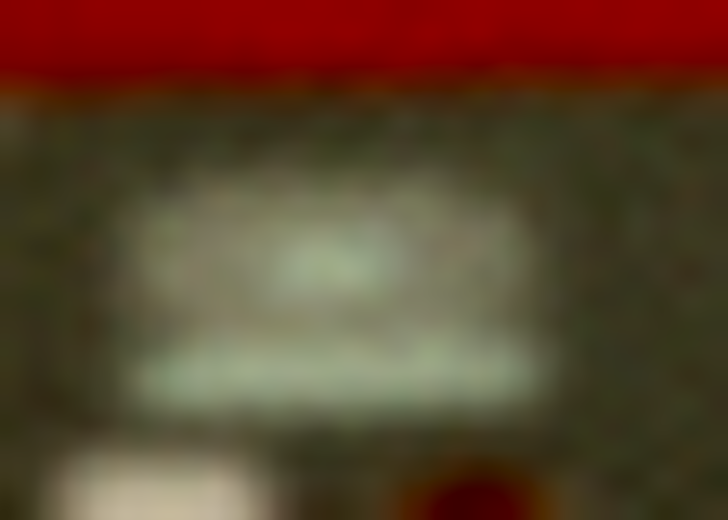

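The slot patch at enh (333,263) matches its prediction of (335,262), and the bit at column 337 is about 0.4 mm toward −x. I'll correct that and lower gently.

```bash
python3 -m crank '[{"hand":0,"delta_pos":[-0.02,0.03,0.2],"dr":[0,0,0]},{"hand":0,"delta_pos":[0,0,0.15],"dr":[0,0,0]},{"hand":0,"delta_pos":[0,0,0.1],"dr":[0,0,0]},{"hand":0,"delta_pos":[0,0,0],"dr":[0,0,0]}]'
python3 -c "
from h import *
togo([.6375,-.2312,.0881],1.738)"; python3 -m crank '[{"hand":0,"delta_pos":[0,0,0.1],"dr":[0,0,0]},{"hand":0,"delta_pos":[0,0,0.1],"dr":[0,0,0]},{"hand":0,"delta_pos":[0,0,0],"dr":[0,0,0]}]'
python3 -c "
from h import *
togo([.6375,-.2312,.0881],1.738)"
```

```text
time_s: 21.22
position: [0.6376, -0.231, 0.1135]
tcp_rot: [-0.0, 0.645, 0.765, -0.0]
contact_force: [-0.1, 0.5, -0.3]
grip_width: 0.135
t 21.23 pos [ 0.6376 -0.231   0.1135] yaw 1.7406 tilt [-0.001  0.    -1.   ] units [-0.01 -0.    1.27] ('dz_units', np.float64(0.002)) F [-0.1  0.5 -0.3] grip 0.135
time_s: 21.6
position: [0.6376, -0.231, 0.1096]
tcp_rot: [-0.0, 0.645, 0.765, -0.0]
contact_force: [-0.6, -0.2, -0.7]
grip_width: 0.134
t 21.6 pos [ 0.6376 -0.231   0.1096] yaw 1.7406 tilt [-0.  0. -1.] units [-0.01 -0.    1.08] ('dz_units', np.float64(0.002)) F [-0.6 -0.2 -0.7] grip 0.134
```

The tip is 5 mm inside the slot with no contact force. Pushing on slowly.

```bash
python3 -m crank '[{"hand":0,"delta_pos":[0,0,0.1],"dr":[0,0,0]},{"hand":0,"delta_pos":[0,0,0.1],"dr":[0,0,0]},{"hand":0,"delta_pos":[0,0,0.05],"dr":[0,0,0]},{"hand":0,"delta_pos":[0,0,0.05],"dr":[0,0,0]},{"hand":0,"delta_pos":[0,0,0.05],"dr":[0,0,0]},{"hand":0,"delta_pos":[0,0,0.05],"dr":[0,0,0]},{"hand":0,"delta_pos":[0,0,0.05],"dr":[0,0,0]},{"hand":0,"delta_pos":[0,0,0.05],"dr":[0,0,0]}]'
python3 -c "
from h import *
togo([.6375,-.2312,.0881],1.738)"
```

```text
time_s: 22.6
position: [0.6384, -0.2314, 0.1018]
tcp_rot: [0.001, 0.645, 0.765, 0.0]
contact_force: [-2.9, 1.6, 9.6]
grip_width: 0.138
t 22.6 pos [ 0.6384 -0.2314  0.1018] yaw 1.7406 tilt [ 0.001 -0.001 -1.   ] units [ 0.02 -0.04  0.69] ('dz_units', np.float64(0.002)) F [-2.9  1.6  9.6] grip 0.138
```

Pin resistance has begun: 9.6 N with the tip 13 mm down. Continuing slowly with small twists.

```bash
python3 -m crank '[{"hand":0,"delta_pos":[0,0,0.03],"dr":[0,0,0.04]},{"hand":0,"delta_pos":[0,0,0.03],"dr":[0,0,-0.04]},{"hand":0,"delta_pos":[0,0,0.03],"dr":[0,0,-0.04]},{"hand":0,"delta_pos":[0,0,0.03],"dr":[0,0,0.04]},{"hand":0,"delta_pos":[0,0,0.03],"dr":[0,0,0.04]},{"hand":0,"delta_pos":[0,0,0.03],"dr":[0,0,-0.04]},{"hand":0,"delta_pos":[0,0,0.03],"dr":[0,0,-0.04]},{"hand":0,"delta_pos":[0,0,0.03],"dr":[0,0,0.04]}]'
python3 -c "
from h import *
togo([.6375,-.2312,.0881],1.738)"
```

```text
time_s: 23.6
position: [0.6383, -0.2313, 0.096]
tcp_rot: [0.001, 0.645, 0.764, 0.0]
contact_force: [0.1, 0.6, 5.2]
grip_width: 0.135
t 23.6 pos [ 0.6383 -0.2313  0.096 ] yaw 1.74 tilt [ 0.001 -0.001 -1.   ] units [ 0.01 -0.04  0.39] ('dz_units', np.float64(0.001)) F [0.1 0.6 5.2] grip 0.135
```

Going in well: 6 mm further and only 5 N.

```bash
python3 -m crank '[{"hand":0,"delta_pos":[0,0,0.04],"dr":[0,0,0.04]},{"hand":0,"delta_pos":[0,0,0.04],"dr":[0,0,-0.04]},{"hand":0,"delta_pos":[0,0,0.04],"dr":[0,0,-0.04]},{"hand":0,"delta_pos":[0,0,0.04],"dr":[0,0,0.04]},{"hand":0,"delta_pos":[0,0,0.04],"dr":[0,0,0.04]},{"hand":0,"delta_pos":[0,0,0.04],"dr":[0,0,-0.04]},{"hand":0,"delta_pos":[0,0,0.04],"dr":[0,0,-0.04]},{"hand":0,"delta_pos":[0,0,0.04],"dr":[0,0,0.04]}]'
python3 -c "
from h import *
togo([.6375,-.2312,.0881],1.738)"
```

```text
time_s: 24.6
position: [0.6382, -0.2314, 0.0891]
tcp_rot: [0.001, 0.645, 0.764, 0.0]
contact_force: [0.5, -0.6, 1.5]
grip_width: 0.135
t 24.6 pos [ 0.6382 -0.2314  0.0891] yaw 1.7399 tilt [ 0.001 -0.001 -1.   ] units [ 0.01 -0.03  0.05] ('dz_units', np.float64(0.001)) F [ 0.5 -0.6  1.5] grip 0.135
```

```bash
python3 -m crank '[{"hand":0,"delta_pos":[0,0,0.05],"dr":[0,0,0]},{"hand":0,"delta_pos":[0,0,0.05],"dr":[0,0,0]},{"hand":0,"delta_pos":[0,0,0.05],"dr":[0,0,0]},{"hand":0,"delta_pos":[0,0,0.05],"dr":[0,0,0]},{"hand":0,"delta_pos":[0,0,0],"dr":[0,0,0]},{"hand":0,"delta_pos":[0,0,0],"dr":[0,0,0]}]'
python3 -c "
from h import *
togo([.6375,-.2312,.0881],1.738)
import cv2
im=imaging.camera('side')[:,:,::-1]; cv2.imwrite('pics/h_full.png',im); cv2.imwrite('pics/h1.png',cv2.resize(im[130:215,220:330],None,fx=7,fy=7,interpolation=2))"
```

```text
time_s: 25.35
position: [0.6383, -0.2314, 0.088]
tcp_rot: [0.001, 0.644, 0.765, 0.0]
contact_force: [-6.7, 2.3, 14.0]
grip_width: 0.138
t 25.35 pos [ 0.6383 -0.2314  0.088 ] yaw 1.7422 tilt [ 0.001 -0.001 -1.   ] units [ 0.02 -0.04 -0.01] ('dz_units', np.float64(0.003)) F [-6.7  2.3 14. ] grip 0.138
```

View pics/h1.png

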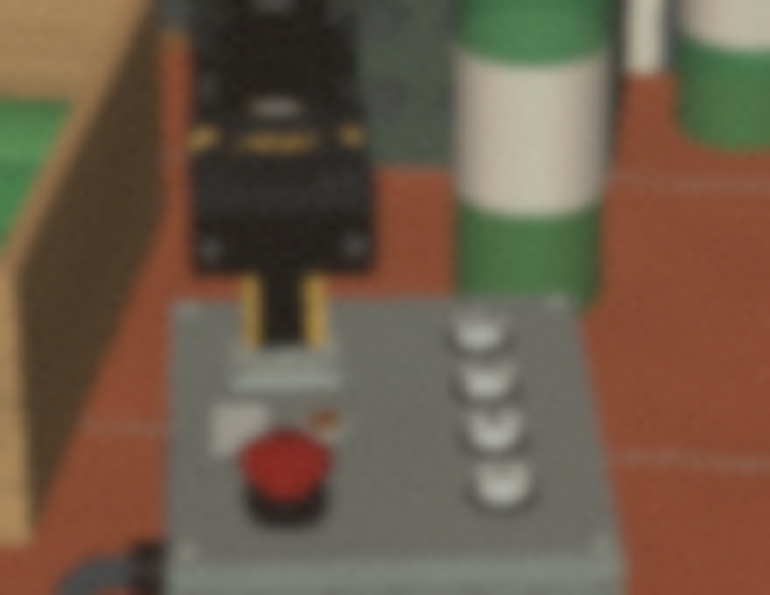

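The key is home: z = 0.088 against an expected 0.0881, 14 N on the collar, and the bow sits on the plate at (285,345) with all buttons up. Turning clockwise.

```bash
python3 -m crank '[{"hand":0,"delta_pos":[0,0,-0.06],"dr":[0,0,0]},{"hand":0,"delta_pos":[0,0,0],"dr":[0,0,0.06]},{"hand":0,"delta_pos":[0,0,0],"dr":[0,0,0.09]},{"hand":0,"delta_pos":[0,0,0],"dr":[0,0,0.09]},{"hand":0,"delta_pos":[0,0,0],"dr":[0,0,0.09]},{"hand":0,"delta_pos":[0,0,0],"dr":[0,0,0.09]},{"hand":0,"delta_pos":[0,0,0],"dr":[0,0,0.09]},{"hand":0,"delta_pos":[0,0,0],"dr":[0,0,0.09]}]'
python3 -c "
from h import *
togo([.6375,-.2312,.0881],.167); print(r.get_obs()['torque'])"
```

```text
time_s: 26.4
position: [0.6381, -0.2322, 0.088]
tcp_rot: [0.001, 0.922, 0.387, 0.0]
contact_force: [-3.9, -1.0, 9.9]
grip_width: 0.137
t 26.4 pos [ 0.6381 -0.2322  0.088 ] yaw 0.7951 tilt [ 0.001 -0.002 -1.   ] units [ 0.01 -0.06 -0.  ] ('dz_units', np.float64(0.4)) F [-3.9 -1.   9.9] grip 0.137
[-0.2483283   0.83101756  0.08658761]
```

```bash
python3 -m crank '[{"hand":0,"delta_pos":[0,0,0],"dr":[0,0,0.09]},{"hand":0,"delta_pos":[0,0,0],"dr":[0,0,0.09]},{"hand":0,"delta_pos":[0,0,0],"dr":[0,0,0.09]},{"hand":0,"delta_pos":[0,0,0],"dr":[0,0,0.09]},{"hand":0,"delta_pos":[0,0,0],"dr":[0,0,0.04]},{"hand":0,"delta_pos":[0,0,0],"dr":[0,0,0.03]},{"hand":0,"delta_pos":[0,0,0],"dr":[0,0,0]}]'
python3 -c "
from h import *
togo([.6375,-.2312,.0881],.167); print(r.get_obs()['torque'])"
```

```text
time_s: 27.28
position: [0.6375, -0.2325, 0.088]
tcp_rot: [0.001, 0.998, 0.062, -0.0]
contact_force: [-5.9, -1.6, 10.9]
grip_width: 0.133
t 27.27 pos [ 0.6375 -0.2325  0.088 ] yaw 0.1237 tilt [-0.    -0.002 -1.   ] units [ 0.01 -0.06 -0.  ] ('dz_units', np.float64(-0.028)) F [-5.9 -1.6 10.9] grip 0.133
[-0.39194219  1.28360338  0.0643918 ]
```

```bash
python3 -m crank '[{"hand":0,"delta_pos":[0,0,0],"dr":[0,0,0.03]},{"hand":0,"delta_pos":[0,0,0],"dr":[0,0,0.03]},{"hand":0,"delta_pos":[0,0,0],"dr":[0,0,0]},{"hand":0,"delta_pos":[0,0,0],"dr":[0,0,0]},{"hand":0,"delta_pos":[0,0,0],"dr":[0,0,0]}]'
python3 -c "
from h import *
togo([.6375,-.2312,.0881],.167); print(r.get_obs()['torque'])
import cv2
im=imaging.camera('side')[:,:,::-1]; cv2.imwrite('pics/t_full.png',im); cv2.imwrite('pics/t1.png',cv2.resize(im[130:215,220:330],None,fx=7,fy=7,interpolation=2))
print(r.get_obs()['torque'],r.get_obs()['q'])"
```

```text
time_s: 27.9
position: [0.6374, -0.2325, 0.088]
tcp_rot: [0.001, 1.0, 0.015, -0.0]
contact_force: [-6.5, -1.5, 11.4]
grip_width: 0.135
t 27.9 pos [ 0.6374 -0.2325  0.088 ] yaw 0.0299 tilt [-0.001 -0.002 -1.   ] units [ 0.01 -0.06 -0.01] ('dz_units', np.float64(-0.087)) F [-6.5 -1.5 11.4] grip 0.135
[-0.4487786   1.31431811  0.1206715 ]
[-0.34619088  1.28170302  0.13866673] [-0.4646865   0.46125821  1.48383913 -0.00238871  1.19597569 -0.49373792]
```

View pics/t1.png

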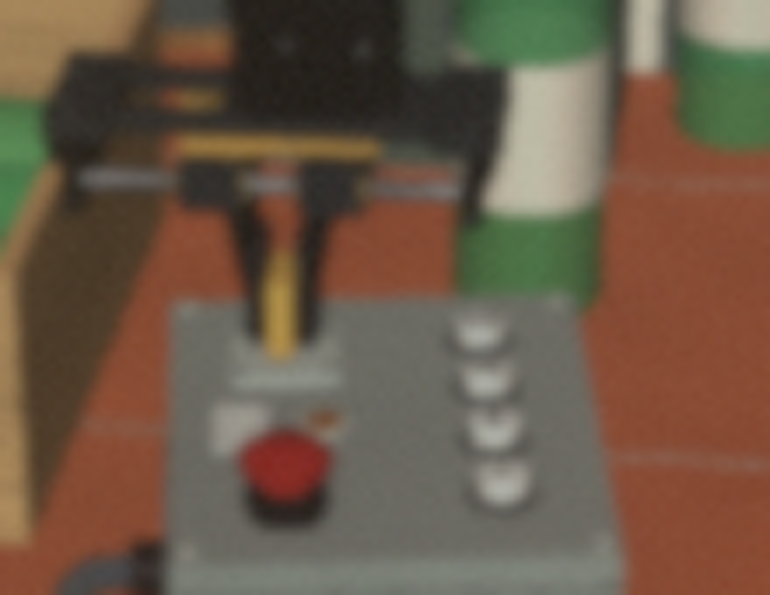

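View pics/t_full.png

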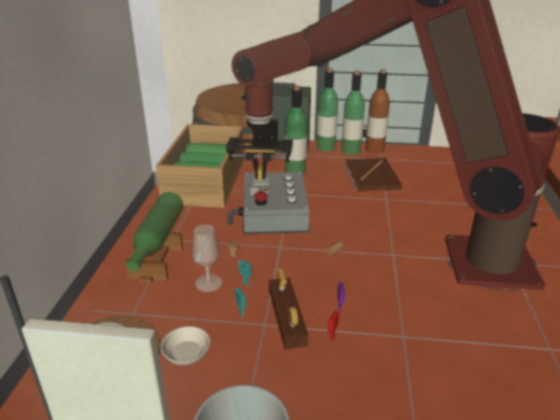

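The key is seen edge-on at (281,310), collar on the plate. Caps are up, bottle and glass stand, and the two other keys are in the block. The hand has turned 1.71 rad and reads a steady 0.12–0.14 N m of spring torque. Even with the full 0.15 rad lag, the driver is at about 1.56 rad. Handing in.

```bash
python3 -c "
from h import *
togo([.6375,-.2312,.0881],.167)
print(r.hand_in())
togo([.6375,-.2312,.0881],.167)"
```

```text
t 27.95 pos [ 0.6374 -0.2325  0.088 ] yaw 0.0299 tilt [-0.001 -0.002 -1.   ] units [ 0.01 -0.06 -0.01] ('dz_units', np.float64(-0.087)) F [-7.1 -1.6 11.2] grip 0.134
the job is handed in; nothing more can be done
None
the job is handed in; nothing more can be done
```

The job is handed in at 27.95 s, with the gripper still holding the square key turned against the spring. The hand-in reports no verdict, so success is inferred from the checks below.

- **Buttons:** I pressed 2, 4 and 1 in that order. Each bottomed at z about 0.081 m with about 10–14 N and was let up before the next. Button 3 was never touched.
- **Key:** I drew the brass square-bow key from the middle of the block and worked it past the pins with slow pushes and small twists. It went home at TCP z = 0.088 m, against 0.0881 m expected.
- **Turn:** The hand turned the key 1.71 rad clockwise. Allowing 0.1–0.15 rad of lag, the driver should be at about 1.56 rad, at its stop. I could not read the driver angle directly.
- **Last checks:** The torque was steady at 0.12–0.14 N m, the grip opening was about 11.7 mm, and about 11 N still pressed down on the collar. The last side picture shows all buttons up, the round and T keys in the block, and the bottle and glass standing.
- **Disagreements:** The two cameras' first fits of the box differed by about 5 mm in y, and the top-weighted fit proved right at insertion. At the end the TCP sat about 1.3 mm off the estimated lock axis, inside the 3 mm limit.

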